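Set the glazing board to 20 degrees on its riser block

ROBOT

A 6-joint arm with a two-finger parallel gripper is mounted at the origin on the work surface. World frame = base frame: x ahead of the robot, y to its left, z up, the work surface at z = 0. Lengths are in m, angles in rad, forces in N, time in s.
With the tool pointing down it reaches from about 0.275 to 0.85 m from the base axis. Payload 5.2 kg.
Tool frame: the origin (TCP) lies at the very end of the fingers, on their centre line; the grasp point (between the pads) lies 19 mm behind it; z points along the fingers, y is the line along which they close (so a half turn about z gives the same grasp; the last joint's range is limited). The gripper opens to 85 mm and grips with 20 to 120 N. Pads are 22 mm wide; open, the fingers measure 114 mm over their backs; the gripper's body (76 mm by 85 mm) begins 54 mm behind the grasp point. The pads swing forward as they close: fully open they stand 13 mm farther back than shut.
Start: joints at [1.127, 0.259, 1.535, -0, 1.348, -0.203], TCP at [0.131, 0.534, 0.231] pointing down, gripper open.
Joint ranges: [-3.14, 3.14], [-0.91, 2.08], [0.19, 2.58], [-1.22, 4.36], [0.22, 2.71], [-3.12, 3.12]. Speed limits (rad/s): [2.57, 2.57, 3.14, 3.14, 3.14, 3.14].

INTERFACE

Orientations are given as a unit quaternion [w, x, y, z].
In Python, from workcell import ctrl gives the robot as it stands. The module is installed in compiled form; this text tells all that it offers.
- The arm moves only by the tool drive_tool, never from a script. Its argument "rows" is a list of rows, each a list of 6 numbers: the shift along the world's x, y, z in cm, then the turn, a rotation vector about the world's x, y, z in degrees. In form: [[tx, ty, tz, rx, ry, rz], ...]. A call has 1 to 20 rows; each row is the pose to reach, as a shift and turn from the pose commanded when the call began; what a row does not reach only later rows make up. A row lasts 1/8 s, in which the tool goes at most 62.5 mm and 10.7 degrees, less where a joint would pass 70% of its speed; a pose out of reach is approached as far as the arm can. A call with a gripper value outside its range is refused whole. "grip" is the gripper command: -1 is fully open, 1 is shut, values between are in proportion, set as the call begins (left out, the last holds). The fingers move at their own pace and stop on an object; "newtons" is the grip in N (left out, the last holds). Time passes only in rows, so rows that repeat a pose let the fingers close. It gives the time, the measured TCP pose, the force, the opening and the grip force at its end, in the units of the state.
- ctrl.get_obs(): the state, without advancing time (a new reading comes with each control period).
- ctrl.read_camera(name): name is "scene" or "side" or "wrist"; returns a dict with "image" (400x640x3 uint8, blue, green, red), "mtx" (3x3 intrinsics, pixels), "R" (3x3) and "t" (3): a world point X has camera coordinates R X + t. Camera axes: x right, y down, z forward; pixel columns grow to the right and rows downward; lengths in m; the calibration is good to about 2 mm. A picture is of the moment at which its call begins. There is no depth.
- ctrl.hand_in(): hands the job in; it is judged then, once.
The state is a dict: "clock": time; "joints": joint angles; "joint_velocities": joint speeds; "joint_efforts": joint torques, N m; "eef_pos": TCP position; "tcp_rot": TCP orientation; "force": force on the tool from outside, world axes, zero at the start; "ft_torque": the same for the moment, N m; "finger_gap": opening from 0.0 (shut) to 1.0 (fully open); "grasp_force": force on a finger pad.
Only numpy, scipy, OpenCV 4.12 (cv2) and the standard library are available. Lean on these libraries where they do the work, as an engineer would, in place of code of your own. Each camera call takes 0.05 s, during which the arm holds its last target. There are 200 camera calls.

TASK

Set the hinged glazing board to its 20-degree slope: stand the blue riser block, the middle height of the three, flat on the black seat of the steel stand, lined up with it, while the board is still up. Then push the raised board down from behind so that the steel bar under it comes to rest on the blue block, and leave it like that.

Things in the scene. Friction and masses are not known exactly. Their poses are not given: they have to be found in the camera images.
- blue_riser_center (a point): Loose blue plastic riser block, 45 x 70 mm, 55 mm tall, about 0.17 kg, upright on the table. The point is its centre, 27.5 mm above its underside; x runs across the 45 mm width (grip this), y along the 70 mm length, z up. Of the same footprint, a yellow riser (28 mm tall) and a red one (80 mm) stand nearby; they are not wanted.
- seat (a point): Centre of the black 55 x 80 mm seat rectangle on the fixed steel stand's top face, 15 mm above the table. x: along the hinge (the block's 45 mm width goes along it); y: towards the hinge, level; z up. The hinge axis is parallel to x, 150 mm away in +y and 8 mm above the seat. The plate reaches 115 mm either way in x, 95 mm in -y, 185 mm in +y.
- board (a joint): Board angle, rad: 0 flat, 1.55 its stop, almost upright. Starts at 1.25 to 1.5, raised above the hinge; lowering swings it towards and over the seat; 0.35 when its bar rests on the blue block. Stiff, damped hinge: stays put above about 1.05; below 0.8 it sinks by itself, slowly (under 1 rad/s, 1 to 2 s to 0.35). A push near the free edge takes 2 to 5 N.
- board_edge (a point): Middle of the wooden board's free edge, on its outer face (upper face when lowered), 220 mm from the hinge axis. x along the edge, y along the board to the hinge, z out of the outer face. Board 200 mm wide in x, 12 mm thick; outer face 20 mm and inner 8 mm off the hinge axis. A 16 mm steel bar along x is under the inner face, 160 mm from the hinge axis.
Things that resemble listed ones, but are neither listed nor needed, are in the scene too. There is more than one size of the part that bears blue_riser_center; the job needs the middle-sized.

How it is judged:
By the outcome, as a careful person would: the job done as asked, in the order asked, and still so for the second after the job is handed in, with the robot touching nothing.
It also fails if it takes over 59 s, if anything falls off the work surface, if the arm or the gripper's body presses on something with over 40 N, if the wrist force passes 120 N, or if a joint passes its speed limit or range.

## Working session

There is one attempt and no reset: what is moved stays moved. The work goes in short steps, Python scripts to look and compute and a tool call to move; the robot and the scene stay as the last step left them, time stands still between calls to the robot, and variables do not carry over. Pictures are saved under pics/ and viewed, at most 10 in all, crops included, and the job is handed in when it is done.

Besides the shell and the picture viewer there is one more tool, called after "Request:" as a command line: name --pt "numbers of a row" for each row, then --argument value for the rest. drive_tool: Moves the arm, as the interface text tells. Its arguments: {"type":"object","properties":{"rows":{"type":"array"},"grip":{"type":"number"},"newtons":{"type":"number"}},"required":["rows"]}

```bash
mkdir -p pics
cat > h.py <<'E'
import numpy as np,cv2
from workcell import ctrl
def cam(n,f=None):
    c=ctrl.read_camera(n)
    if f: cv2.imwrite('pics/'+f,c['image'])
    return c
def ray(c,u,v,z):
    R=np.array(c['R']);t=np.array(c['t'])
    d=R.T@np.linalg.solve(np.array(c['mtx']),[u,v,1.]);o=-R.T@t
    return o+d*(z-o[2])/d[2]
def proj(c,X):
    p=np.array(c['mtx'])@(np.array(c['R'])@np.array(X)+np.array(c['t']));return p[:2]/p[2]
E
python3 - <<'E'
from h import *
a=cam('scene','a.png');b=cam('side','b.png')
np.save('pics/cal.npy',{'scene':a,'side':b},allow_pickle=True)
for c in(a,b):print(-np.array(c['R']).T@c['t'],np.array(c['R'])[2])
print(ctrl.get_obs())
E
```

```text
[0.94188427 0.72867638 0.65784122] [-0.43921772 -0.71549816 -0.54327725]
[ 0.31308677 -0.94210538  0.6114472 ] [ 0.14182218  0.84859467 -0.50967986]
{'clock': 0.1, 'joints': array([ 1.12721074e+00,  2.59276270e-01,  1.53594124e+00, -8.29793699e-06,
        1.34797378e+00, -2.02787737e-01]), 'joint_velocities': array([-0.00044313, -0.00121996, -0.00259754, -0.00015113, -0.0011571 ,
        0.00072142]), 'joint_efforts': array([ 7.60660550e-04, -4.46973503e+01, -2.91247612e+01, -5.13349551e-04,
        6.28866954e-03,  2.87802848e-06]), 'eef_pos': array([0.13093961, 0.53372434, 0.2305675 ]), 'tcp_rot': array([-2.50018500e-04,  1.20107301e-01,  9.92760594e-01, -7.59219005e-04]), 'force': array([ 0.55895248,  0.23511391, -0.38577246]), 'ft_torque': array([-0.00740101,  0.02145659,  0.0306599 ]), 'grasp_force': 0.0, 'finger_gap': 1.0046810427405235}
```

View pics/a.png

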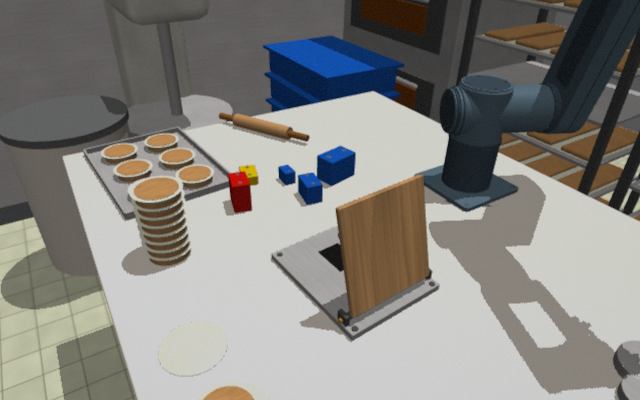

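View pics/b.png

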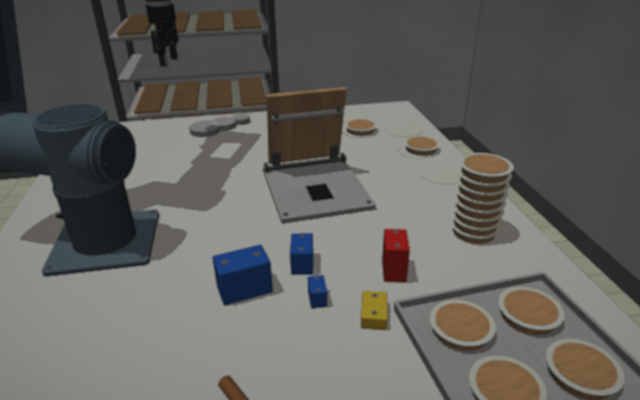

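The scene view shows the plate with its board raised and the black seat near (332,255). There are three blue blocks: large (337,165), middle (310,188) and small (287,174). In the side view the seat is at (319,192) and the middle blue block at (302,253). Next I measure them.

Run:
```python
from h import *
C=np.load('pics/cal.npy',allow_pickle=True).item()
b=C['side'];a=C['scene']
def comps(c,f):
    hsv=cv2.cvtColor(c['image'],cv2.COLOR_BGR2HSV);m=f(hsv).astype(np.uint8)
    return hsv,cv2.connectedComponentsWithStats(m)
blue=lambda h:(abs(h[...,0].astype(int)-112)<14)&(h[...,1]>140)&(h[...,2]>60)
for nm,c in C.items():
    h,(n,l,s,ce)=comps(c,blue)
    for i in range(1,n):
        if s[i,4]>60 and s[i,4]<4000 and s[i,1]>100:
            m=l==i; v=h[...,2][m]
            t,_=cv2.threshold(v.reshape(-1,1),0,255,cv2.THRESH_OTSU)
            # hull corners
            k=cv2.findContours(m.astype(np.uint8),0,1)[0][0];hu=cv2.convexHull(k)
            print(nm,s[i],ce[i].round(1),'Vthr',t,np.percentile(v,[5,50,95]),cv2.approxPolyDP(hu,2.,True)[:,0].tolist())
            top=(m&(h[...,2]>t)).astype(np.uint8)
            k=max(cv2.findContours(top,0,1)[0],key=cv2.contourArea)
            q=cv2.approxPolyDP(cv2.convexHull(k),2.5,True)[:,0]
            print('  top',q.tolist(),[ray(c,*p,.055)[:2].round(3).tolist() for p in q])
# seat in side
h,(n,l,s,ce)=comps(b,lambda h:h[...,2]<40)
for i in range(1,n):
    if s[i,4]>100 and 290<ce[i][0]<350 and 170<ce[i][1]<215:
        k=cv2.findContours((l==i).astype(np.uint8),0,1)[0][0]
        q=cv2.approxPolyDP(cv2.convexHull(k),2.,True)[:,0]
        print('seat',s[i],ce[i],ray(b,*ce[i],.015),[ray(b,*p,.015)[:2].round(3).tolist() for p in q])
cv2.imwrite('pics/c.png',np.hstack([cv2.resize(b['image'][80:320,210:410],None,fx=2.4,fy=2.4,interpolation=2)[:, :],]))
```

```text
scene [ 298  147   57   57 1654] [326.7 173.1] Vthr 121.0 [ 65.  79. 174.] [[353, 152], [353, 173], [320, 201], [307, 203], [299, 191], [298, 176], [323, 153], [337, 147]]
  top [[354, 153], [334, 162], [318, 156], [337, 147]] [[0.225, -0.228], [0.305, -0.21], [0.325, -0.264], [0.246, -0.285]]
scene [279 165  16  20 244] [286.5 174.3] Vthr 115.0 [ 66.  79. 174.] [[287, 165], [294, 172], [294, 181], [286, 184], [279, 177], [279, 167]]
  top [[279, 167], [287, 165], [293, 172], [285, 173]] [[0.451, -0.261], [0.427, -0.261], [0.432, -0.218], [0.453, -0.224]]
side [291 234  21  39 725] [301.4 253. ] Vthr 88.0 [ 61. 100. 123.] [[311, 234], [311, 272], [292, 271], [292, 235]]
  top [[311, 234], [310, 253], [291, 253], [292, 235]] [[0.432, -0.138], [0.42, -0.201], [0.384, -0.194], [0.394, -0.134]]
side [ 214  246   55   55 1169] [238.5 263.7] Vthr 93.0 [ 61. 121. 123.] [[260, 246], [268, 264], [223, 300], [214, 257]]
  top [[268, 260], [219, 274], [214, 257], [260, 246]] [[0.34, -0.207], [0.249, -0.232], [0.24, -0.178], [0.328, -0.16]]
side [309 276  18  28 353] [317.1 288.8] Vthr 92.0 [ 61. 117. 123.] [[322, 276], [326, 291], [324, 303], [311, 301], [309, 278]]
  top [[322, 276], [326, 291], [312, 293], [309, 278]] [[0.43, -0.272], [0.43, -0.313], [0.405, -0.314], [0.406, -0.273]]
seat [308 185  24  15 253] [319.15810277 191.99209486] [0.4902952  0.09724423 0.015     ] [[0.511, 0.13], [0.514, 0.067], [0.47, 0.066], [0.467, 0.128]]
```

View pics/c.png

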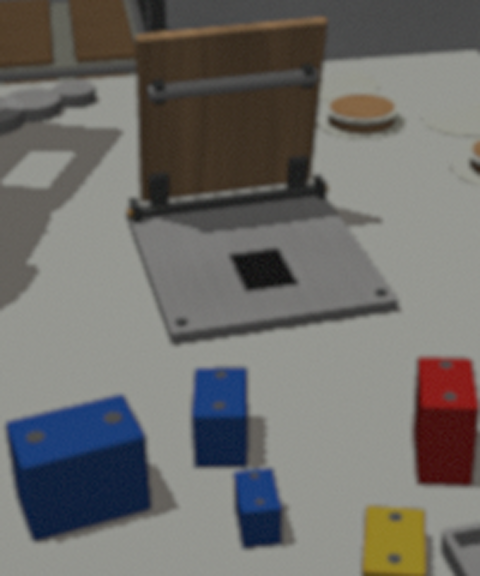

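Request:
drive_tool --pt "2.4 -5.1 2 0 0 -6.2" --pt "4.8 -10.1 3 0 0 -12.4" --pt "7.2 -15.2 3 0 0 -18.6" --pt "9.7 -20.2 3 0 0 -24.8" --pt "12.1 -25.3 3 0 0 -31" --pt "14.5 -30.3 3 0 0 -37.2" --pt "16.9 -35.4 3 0 0 -43.4" --pt "18.4 -40.4 3 0 0 -49.6" --pt "20 -45.3 2 0 0 -55.8" --pt "21.5 -50.3 1 0 0 -62" --pt "23.1 -55.2 0 0 0 -68.2" --pt "24.6 -60.2 -1 0 0 -74.4" --pt "26.2 -65.1 -2 0 0 -80.6" --pt "27.7 -70.1 -3 0 0 -86.7" --pt "27.7 -70.1 -3 0 0 -86.7"

```text
clock: 1.98
eef_pos: [0.4083, -0.1697, 0.2001]
tcp_rot: [-0.001, 0.77, 0.638, -0.0]
force: [-0.5, 0.4, -0.2]
finger_gap: 1.0
grasp_force: 0.0
```

Run:
```python
from h import *
C=np.load('pics/cal.npy',allow_pickle=True).item();b=C['side']
f=lambda x,y:ray(b,x/2.4+210,y/2.4+80,.015)[:2]
P=[((181,322),(380,292)),((172,335),(397,302))]
for p,q in P:
    A,B=f(*p),f(*q);print(A,B,np.degrees(np.arctan2(*(B-A)[::-1])),np.linalg.norm(B-A))
for p,q in [((172,335),(134,222)),((397,302),(335,207))]:
    A,B=f(*p),f(*q);print(A,B,np.degrees(np.arctan2(*(B-A)[::-1]))-90)
c=cam('wrist','w1.png');o=ctrl.get_obs();print(o['clock'],o['eef_pos'],o['tcp_rot'])
h=cv2.cvtColor(c['image'],cv2.COLOR_BGR2HSV)
m=((abs(h[...,0].astype(int)-112)<14)&(h[...,1]>140)&(h[...,2]>60)).astype(np.uint8)
n,l,s,ce=cv2.connectedComponentsWithStats(m)
for i in range(1,n):
    if s[i,4]>200:
        k=cv2.findContours((l==i).astype(np.uint8),0,1)[0][0];q=cv2.approxPolyDP(cv2.convexHull(k),4,True)[:,0]
        print(s[i],q.tolist(),[ray(c,*p,.055)[:2].round(4).tolist() for p in q])
```

```text
[0.39586306 0.010562  ] [0.59739526 0.02759665] 4.8314799326264835 0.20225085500566917
[ 0.3848206  -0.01074811] [0.60870684 0.00565747] 4.1909397696491695 0.22448650540475382
[ 0.3848206  -0.01074811] [0.36888379 0.22996758] 3.7877923647267835
[0.60870684 0.00565747] [0.59672884 0.22116216] 3.1812905434148746
2.025 [ 0.40772576 -0.16778191  0.20032511] [-1.28362700e-03  7.69568472e-01  6.38562966e-01 -2.42290084e-04]
[ 301  149   43   65 2546] [[342, 149], [342, 212], [304, 213], [301, 151]] [[0.4345, -0.13], [0.4235, -0.196], [0.3831, -0.1896], [0.3936, -0.1243]]
[ 171  217  104   68 3272] [[250, 218], [273, 265], [240, 278], [192, 284], [171, 250]] [[0.3244, -0.1844], [0.3353, -0.2447], [0.2936, -0.2542], [0.2361, -0.2515], [0.227, -0.2051]]
[335 244  28  38 803] [[358, 244], [362, 278], [340, 281], [335, 247]] [[0.4347, -0.2366], [0.4329, -0.2803], [0.4071, -0.2795], [0.4089, -0.2355]]
```

View pics/w1.png

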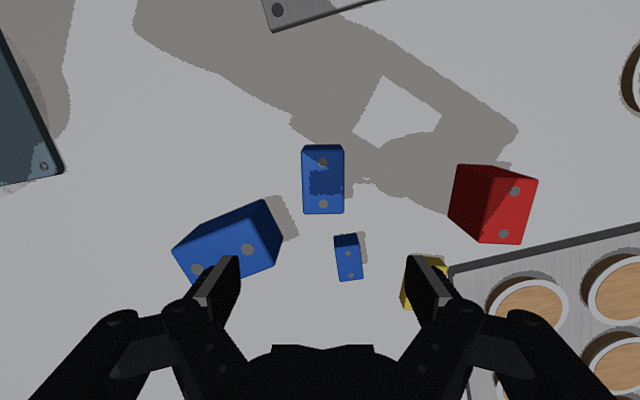

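The middle blue block is centred near (323,180) in the wrist view, and the red and yellow blocks are to its right. Its measured width is slightly under 45 mm, so I check its height and footprint against the yellow and red ones.

Run:
```python
from h import *
C=np.load('pics/cal.npy',allow_pickle=True).item();b=C['side']
for n,(bot,top) in {'blue':((301.5,273),(301,254)),}.items():
    for z in(.045,.05,.055,.06):print(n,z,ray(b,*bot,0)[:2],ray(b,*top,z)[:2])
c=cam('wrist')
print('cam',-c['R'].T@c['t'],c['R'][2])
im=c['image'].astype(int)
print('row190',im[190,296:306].tolist(),im[190,338:350].tolist())
print('col312',im[140:160,312].tolist());print(im[208:218,312].tolist())
h=cv2.cvtColor(b['image'],cv2.COLOR_BGR2HSV)
for nm,hu,z in(('red',0,.08),('yel',25,.028)):
    m=((abs(h[...,0].astype(int)-hu)<7)&(h[...,1]>170)&(h[...,2]>150)).astype(np.uint8)
    k=max(cv2.findContours(m,0,1)[0],key=cv2.contourArea);q=cv2.approxPolyDP(cv2.convexHull(k),3,True)[:,0]
    print(nm,q.tolist(),[ray(b,*p,z)[:2].round(3).tolist() for p in q])
```

```text
blue 0.045 [ 0.40358412 -0.1893876 ] [ 0.40434171 -0.18740692]
blue 0.05 [ 0.40358412 -0.1893876 ] [ 0.40353621 -0.19406861]
blue 0.055 [ 0.40358412 -0.1893876 ] [ 0.4027307  -0.20073029]
blue 0.06 [ 0.40358412 -0.1893876 ] [ 0.4019252  -0.20739197]
cam [ 0.4211551  -0.09213574  0.34352355] [-0.05797527 -0.29352336 -0.95419228]
row190 [[167, 164, 163], [167, 164, 163], [168, 166, 164], [168, 166, 164], [168, 165, 164], [173, 172, 171], [156, 157, 158], [100, 60, 42], [139, 70, 31], [152, 85, 46]] [[102, 53, 28], [101, 51, 23], [102, 53, 28], [100, 51, 26], [100, 49, 22], [98, 50, 25], [82, 39, 17], [90, 86, 87], [128, 134, 138], [123, 126, 129], [120, 124, 127], [123, 125, 128]]
col312 [[115, 119, 123], [152, 151, 151], [164, 161, 160], [170, 167, 166], [170, 168, 166], [180, 179, 178], [102, 96, 93], [45, 12, 0], [53, 27, 11], [55, 28, 13], [51, 24, 11], [58, 27, 11], [88, 42, 14], [98, 50, 25], [104, 55, 28], [104, 55, 29], [105, 56, 30], [105, 56, 31], [101, 54, 26], [97, 50, 25]]
[[151, 83, 44], [151, 83, 44], [151, 83, 44], [151, 83, 44], [150, 81, 42], [151, 83, 42], [150, 81, 40], [128, 63, 21], [158, 158, 161], [168, 168, 168]]Traceback (most recent call last):
  File "<stdin>", line 13, in <module>
ValueError: max() iterable argument is empty
```

Run:
```python
from h import *
C=np.load('pics/cal.npy',allow_pickle=True).item();a,b=C['scene'],C['side']
P=lambda c:c['mtx']@np.c_[c['R'],c['t']]
X=cv2.triangulatePoints(P(a),P(b),np.array([[339.,208],[424,178]]).T,np.array([[345.8,88.3],[267.1,94.6]]).T);X=(X[:3]/X[3]).T
print(X, 'edge yaw',np.degrees(np.arctan2(*(X[0]-X[1])[1::-1])))
s=np.array([.490,.097,.015]);yw=np.radians(4);y=np.array([-np.sin(yw),np.cos(yw),0])
m=X.mean(0)-s; r=np.array([150-1000*m@y,1000*m[2]-8]);print('rel hinge',r,np.hypot(*r),'angle~',np.arctan2(r[1],r[0])-np.arctan2(14,220))
c=cam('wrist')
q=[(304.2,215.3),(344.3,214),(303,152),(343.5,151)]
for z in(.045,.055):
    W=np.array([ray(c,*p,z)[:2] for p in q]);print(z,W.mean(0),np.linalg.norm(W[1]-W[0]),np.linalg.norm(W[2]-W[0]))
print(ctrl.get_obs()['joints'])
```

```text
[[0.57977959 0.2120901  0.2367333 ]
 [0.38562093 0.20647245 0.23563915]] edge yaw 1.6572908755724813
rel hinge [ 37.48303287 213.18622487] 216.45633330070504 angle~ 1.3332015958711514
0.045 [ 0.40859663 -0.16145108] 0.04484868878050982 0.07020980487233291
0.055 [ 0.40900485 -0.15909318] 0.043347968901283646 0.06786045525357019
[-6.41624217e-01  8.45528928e-02  1.82679082e+00  3.30521696e-04
  1.23179918e+00 -4.59110219e-01]
```

Request:
drive_tool --pt "0 0.4 0 0 0 -10.5" --pt "0 0.8 0 0 0 -21" --pt "0 0.8 0 0 0 -31.5" --pt "0 0.8 0 0 0 -42" --pt "0 0.8 0 0 0 -52.5" --pt "0 0.8 0 0 0 -63" --pt "0 0.8 0 0 0 -73.5" --pt "0 0.8 0 0 0 -84" --pt "0 0.8 0 0 0 -94.5" --pt "0 0.8 0 0 0 -105" --pt "0 0.8 -1 0 0 -115.5" --pt "0 0.8 -2 0 0 -126" --pt "0 0.8 -3 0 0 -136.5" --pt "0 0.8 -4 0 0 -147" --pt "0 0.8 -5 0 0 -157.5" --pt "0 0.8 -6 0 0 -168" --pt "0 0.8 -6 0 0 -178.5" --pt "0 0.8 -6 0 0 -178.5"

```text
clock: 4.38
eef_pos: [0.408, -0.1575, 0.1417]
tcp_rot: [0.0, -0.651, 0.759, -0.0]
force: [0.8, 0.5, 0.5]
finger_gap: 1.003
grasp_force: 0.0
```

Run:
```python
from h import *
c=cam('wrist','w2.png');o=ctrl.get_obs();print(o['clock'],o['eef_pos'],o['tcp_rot'],o['joints'])
n=o['tcp_rot'];print('yaw',2*np.degrees(np.arctan2(n[2],n[1]))-90, 'cam',-c['R'].T@c['t'])
print('tcp px',proj(c,o['eef_pos']))
h=cv2.cvtColor(c['image'],cv2.COLOR_BGR2HSV)
m=((abs(h[...,0].astype(int)-112)<14)&(h[...,1]>120)&(h[...,2]>30)).astype(np.uint8)
n,l,s,ce=cv2.connectedComponentsWithStats(m)
for i in range(1,n):
    if s[i,4]>600:
        k=cv2.findContours((l==i).astype(np.uint8),0,1)[0][0];q=cv2.approxPolyDP(cv2.convexHull(k),3,True)[:,0]
        print(s[i],q.tolist(),[ray(c,*p,.055)[:2].round(4).tolist() for p in q])
```

```text
4.425 [ 0.40811815 -0.15777086  0.14175696] [ 1.33466626e-04 -6.51659270e-01  7.58511770e-01 -2.71680442e-04] [-6.25010532e-01  1.43488908e-01  1.92046293e+00  1.50447554e-04
  1.07705010e+00  2.66776727e+00]
yaw 171.333646165341 cam [ 0.39507352 -0.23376303  0.28479209]
tcp px [319.61264399 257.17431299]
[ 260   38   48   69 2437] [[297, 38], [307, 102], [272, 106], [260, 44]] [[0.405, -0.2875], [0.4051, -0.2438], [0.4321, -0.245], [0.432, -0.2877]]
[  378    46   166   130 12830] [[531, 46], [543, 119], [541, 131], [421, 175], [395, 159], [378, 105], [381, 100], [480, 61]] [[0.2387, -0.2568], [0.226, -0.2037], [0.2268, -0.1947], [0.3218, -0.1737], [0.342, -0.1901], [0.3518, -0.2334], [0.3492, -0.2366], [0.275, -0.2524]]
[ 293  156   54   86 4097] [[341, 157], [346, 167], [343, 238], [296, 240], [295, 162], [299, 156]] [[0.385, -0.1983], [0.382, -0.1896], [0.3927, -0.1272], [0.4341, -0.1316], [0.4225, -0.2], [0.4184, -0.2043]]
```

View pics/w2.png

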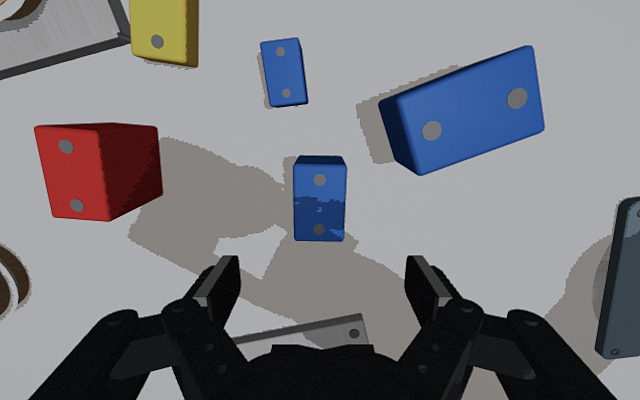

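Request:
drive_tool --pt "0 -0.4 -4 0 0 0" --pt "0 -0.4 -8 0 0 0" --pt "0 -0.4 -11.5 0 0 0" --pt "0 -0.4 -13.1 0 0 0" --pt "0 -0.4 -13.1 0 0 0"

```text
clock: 5.05
eef_pos: [0.4075, -0.1619, 0.0096]
tcp_rot: [-0.0, -0.651, 0.759, 0.001]
force: [0.2, 0.1, -0.1]
finger_gap: 1.0
grasp_force: 0.0
```

Request:
drive_tool --pt "0 0 0 0 0 0" --pt "0 0 0 0 0 0" --pt "0 0 0 0 0 0" --pt "0 0 0 0 0 0" --pt "0 0 0 0 0 0" --pt "0 0 0 0 0 0" --grip 1 --newtons 40

```text
clock: 5.8
eef_pos: [0.409, -0.1634, 0.0115]
tcp_rot: [0.0, -0.65, 0.76, -0.001]
force: [0.6, 0.4, 6.4]
finger_gap: 0.529
grasp_force: 40.8
```

Request:
drive_tool --pt "0 0 2 0 0 0" --pt "0 0 7 0 0 0" --pt "0 0 12 0 0 0" --pt "1.6 5 13 0 0 2.5" --pt "3.2 10 13 0 0 5" --pt "4.9 15 13 0 0 7.5" --pt "6.5 20 13 0 0 10" --pt "7.5 23 13 0 0 12.5" --pt "8.2 25 12 0 0 12.5" --pt "8.2 26 9 0 0 12.5" --pt "8.2 26 6 0 0 12.5" --pt "8.2 26 6 0 0 12.5" --pt "8.2 26 6 0 0 12.5"

```text
clock: 7.42
eef_pos: [0.4908, 0.097, 0.0713]
tcp_rot: [-0.0, 0.728, -0.685, 0.0]
force: [0.6, 0.2, -1.0]
finger_gap: 0.523
grasp_force: 41.4
```

Run:
```python
from h import *
C=np.load('pics/cal.npy',allow_pickle=True).item();b=C['side']
# plate yaw: front edge (top face -> dark front face), subpixel by steepest negative gradient
g=cv2.cvtColor(b['image'],cv2.COLOR_BGR2GRAY).astype(float)
pts=[]
for u in range(292,368,2):
    v0=221.5-(u-282)*14.5/93
    col=g[int(v0)-6:int(v0)+5,u];d=-np.diff(col);i=int(np.argmax(d))
    pts.append((u,int(v0)-6+i+.5))
W=np.array([ray(b,*p,.015)[:2] for p in pts]);
f=cv2.fitLine(W.astype(np.float32),cv2.DIST_HUBER,0,.01,.01).ravel();print('front edge yaw',np.degrees(np.arctan(f[1]/f[0])),f)
# seat weighted moments
sub=np.clip(130-g[180:206,300:340],0,None);sub[g[180:206,300:340]>95]=0
ys,xs=np.nonzero(sub>0);w=sub[ys,xs];S=np.array([ray(b,x+300,y+180,.015)[:2] for x,y in zip(xs,ys)])
print('seat',np.average(S,axis=0,weights=w))
c=cam('side','b2.png');o=ctrl.get_obs();n=o['tcp_rot'];print(o['eef_pos'],'yaw',2*np.degrees(np.arctan2(n[2],n[1]))-90,o['joints'],o['grasp_force'])
cv2.imwrite('pics/b2c.png',cv2.resize(c['image'][60:240,220:420],None,fx=3,fy=3,interpolation=2))
```

```text
front edge yaw 3.9957304 [0.99756926 0.06968214 0.4968655  0.00140453]
seat [0.49009178 0.09788068]
[0.49116044 0.09693583 0.07165629] yaw -176.51138393996408 [-2.83148276e-02  3.40898317e-01  1.85967915e+00  7.83994903e-06
  9.38719185e-01  3.05238536e+00] 41.36061072349548
```

View pics/b2c.png

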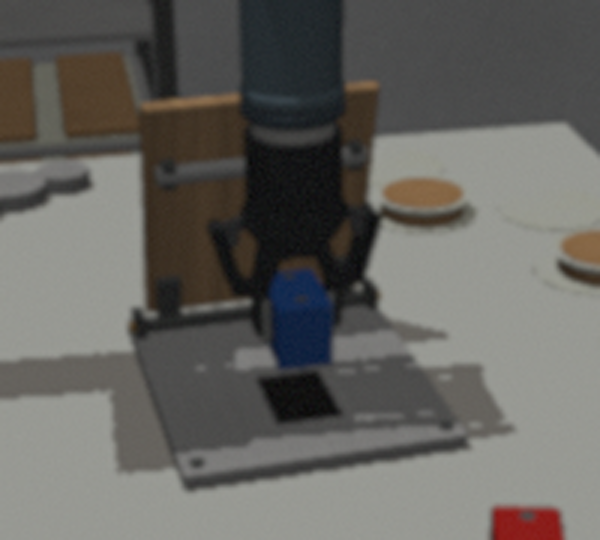

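Run:
```python
from h import *
C=np.load('pics/cal.npy',allow_pickle=True).item()
im=cv2.imread('pics/b2.png');c=C['side']
h=cv2.cvtColor(im,cv2.COLOR_BGR2HSV)
m=((abs(h[...,0].astype(int)-112)<14)&(h[...,1]>120)&(h[...,2]>45)).astype(np.uint8);m[:140]=0;m[200:]=0;m[:,:300]=0;m[:,345:]=0
k=max(cv2.findContours(m,0,1)[0],key=cv2.contourArea);q=cv2.approxPolyDP(cv2.convexHull(k),1.5,True)[:,0];print(q.tolist())
o=ctrl.get_obs()['eef_pos']
zb=o[2]-.0115
x0,y0,w,hh=cv2.boundingRect(k);print(x0,y0,w,hh)
v=y0+hh
L=[(311.,182.3),(330.8,181.3)]
print('bottom front edge',[ray(c,*p,zb)[:2].round(4) for p in L],'expect',o[:2]+np.array([.0024,-.035]))
y=np.array([-.07,.9976]);x=np.array([.9976,.07])
B=np.mean([ray(c,*p,zb)[:2] for p in L],axis=0)+.035*y
print('centre est',B,'tcp',o)
for dz in(-.003,.003):print(np.mean([ray(c,*p,zb+dz)[:2] for p in L],axis=0)+.035*y)
```

```text
[[322, 150], [330, 162], [329, 179], [314, 181], [311, 175], [310, 154], [312, 151]]
310 150 21 32
bottom front edge [array([0.4661, 0.0685]), array([0.5132, 0.064 ])] expect [0.49356044 0.06193583]
centre est [0.48717169 0.10115615] tcp [0.49116044 0.09693583 0.07165629]
[0.48813235 0.10664334]
[0.48621103 0.09566897]
```

Request:
drive_tool --pt "0 -0.2 -1.5 0 0 0.5" --pt "0 -0.2 -3 0 0 0.5" --pt "0 -0.2 -4 0 0 0.5" --pt "0 -0.2 -4.3 0 0 0.5" --pt "0 -0.2 -4.3 0 0 0.5"

```text
clock: 8.1
eef_pos: [0.49, 0.0952, 0.0271]
tcp_rot: [0.0, 0.731, -0.682, -0.0]
force: [0.2, 0.1, -1.9]
finger_gap: 0.524
grasp_force: 41.4
```

Run:
```python
from h import *
c=cam('side','b3.png');o=ctrl.get_obs();n=o['tcp_rot'];print(o['eef_pos'],'yaw',2*np.degrees(np.arctan2(n[2],n[1]))-90,o['force'],o['grasp_force'])
cv2.imwrite('pics/b3c.png',cv2.resize(c['image'][130:230,270:390],None,fx=6,fy=6,interpolation=2))
for s,y in((-1,-1),(1,-1),(-1,1),(1,1)):
    d=np.array([.9976,.0698])*s
    P=np.array([.490,.0975])+.0275*d+y*.04*np.array([-.0698,.9976])
    Q=np.array([.490,.0975])+.0225*d+y*.035*np.array([-.0698,.9976])
    print('seat crn',(proj(c,[*P,.015])-[270,130])*6,'ideal block bottom',(proj(c,[*Q,.015])-[270,130])*6,'top',(proj(c,[*Q,.07])-[270,130])*6)
```

```text
[0.49027795 0.09518009 0.02721736] yaw -175.99467663417641 [ 0.00714479  0.17828191 -1.873634  ] 41.43119394779205
seat crn [251.8654604  428.16184344] ideal block bottom [261.0796211  420.37946573] top [258.39138838 299.64284482]
seat crn [384.20838327 409.76834261] ideal block bottom [368.99987638 405.42980911] top [368.94398343 285.27276317]
seat crn [208.12989867 335.3954815 ] ideal block bottom [222.27598003 339.36882967] top [218.81763154 222.60576175]
seat crn [333.77409569 318.80573974] ideal block bottom [325.40140817 325.71003627] top [324.3440048  209.49889708]
```

View pics/b3c.png

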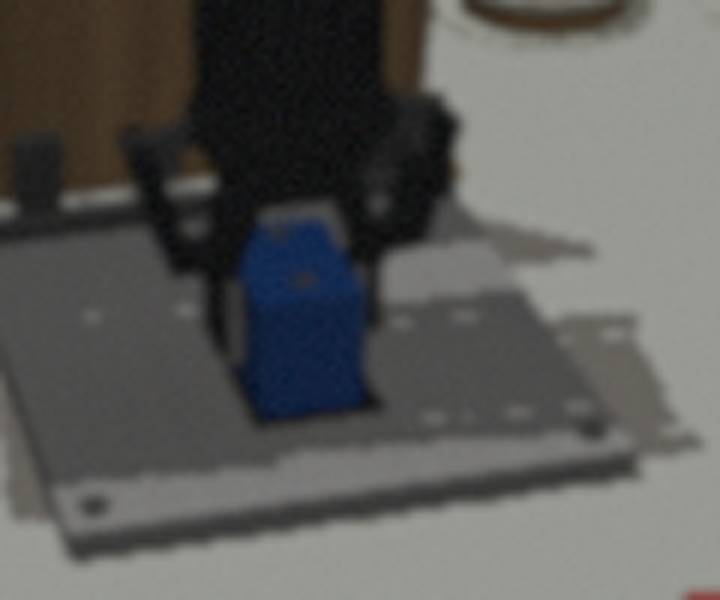

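The block is just above the seat, with its front corners near (260,417) and (367,407) in the crop. The black margin is wider on its right, so I nudge it +x and release.

Request:
drive_tool --pt "0.15 0.1 0 0 0 0" --pt "0.15 0.1 -0.15 0 0 0" --pt "0.15 0.1 -0.15 0 0 0"

```text
clock: 8.52
eef_pos: [0.4923, 0.0963, 0.0265]
tcp_rot: [-0.001, 0.731, -0.682, 0.001]
force: [-0.2, 1.3, 4.7]
finger_gap: 0.525
grasp_force: 41.9
```

Request:
drive_tool --pt "0 0 0 0 0 0" --pt "0 0 0 0 0 0" --pt "0 0 0 0 0 0" --pt "0 0 0 0 0 0" --pt "0 0 0 0 0 0" --grip -1

```text
clock: 9.15
eef_pos: [0.4916, 0.0961, 0.0258]
tcp_rot: [0.0, 0.731, -0.682, -0.0]
force: [-0.2, 0.1, 0.5]
finger_gap: 1.001
grasp_force: 0.0
```

Request:
drive_tool --pt "0 0 3 0 0 0" --pt "0 0 8 0 0 0" --pt "0 0 14 0 0 0" --pt "0 0 20 0 0 0" --pt "0 0 25 0 0 0" --pt "0 0 25 0 0 0"

```text
clock: 9.9
eef_pos: [0.4939, 0.0962, 0.2805]
tcp_rot: [-0.003, 0.731, -0.682, 0.004]
force: [-0.4, -0.7, -0.8]
finger_gap: 0.999
grasp_force: 0.0
```

Run:
```python
from h import *
c=cam('side','b4.png');w=cam('wrist');o=ctrl.get_obs();print(o['eef_pos'],o['joints'],o['force'])
A=cv2.resize(c['image'][130:230,280:380],(500,500),interpolation=2)
cv2.imwrite('pics/b4c.png',A)
for s,y in((-1,-1),(1,-1),(-1,1),(1,1)):
    d=np.array([.9976,.0698])*s
    Q=np.array([.490,.0975])+.0225*d+y*.035*np.array([-.0698,.9976])
    print('ideal bottom',(proj(c,[*Q,.015])-[280,130])*5,'top',(proj(c,[*Q,.07])-[280,130])*5)
```

```text
[0.49149845 0.09616249 0.27583813] [-2.98677993e-02  1.41460463e-01  1.57340635e+00 -7.43749275e-06
  1.42610926e+00  3.04180124e+00] [-0.7470267   0.43027673 -0.85037722]
ideal bottom [167.56635092 350.31622144] top [165.32615698 249.70237069]
ideal bottom [257.49989698 337.85817426] top [257.45331952 237.72730264]
ideal bottom [135.22998336 282.80735806] top [132.34802628 185.50480145]
ideal bottom [221.16784014 271.42503023] top [220.28667067 174.58241423]
```

View pics/b4c.png

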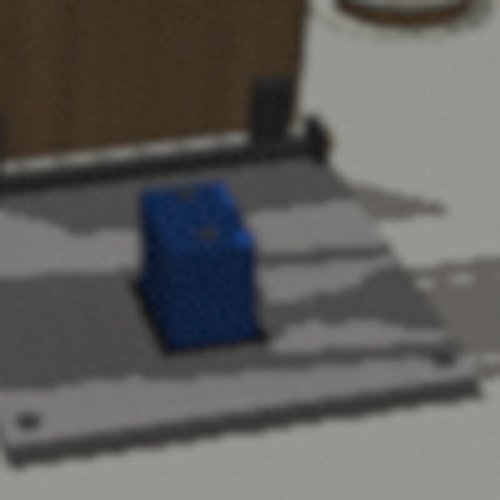

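The block stands on the seat with an even black margin around it: bottom-front corners near (167,345) and (258,338) in the crop. Next I go behind the board with the gripper shut.

Request:
drive_tool --pt "0 0 3 0 0 10.5" --pt "0 1 4 0 0 21" --pt "-0.1 2.5 4 0 0 31.5" --pt "-0.2 4 4 0 0 42" --pt "-0.3 5.5 4 0 0 52.5" --pt "-0.4 7 4 0 0 63" --pt "-0.5 8.5 4 0 0 73.5" --pt "-0.6 10 4 0 0 84" --pt "-0.7 11.5 4 0 0 94.5" --pt "-0.8 13 4 0 0 105" --pt "-0.9 14.5 4 0 0 115.5" --pt "-1 16 4 0 0 126" --pt "-1.1 17.5 4 0 0 136.5" --pt "-1.2 19 4 0 0 147" --pt "-1.3 20.5 4 0 0 157.5" --pt "-1.4 22 4 0 0 168" --pt "-1.6 23.5 4 0 0 178" --pt "-1.6 24.5 4 0 0 179.5" --pt "-1.6 24.5 4 0 0 179.5" --grip 1 --newtons 20

```text
clock: 12.38
eef_pos: [0.4752, 0.3414, 0.3144]
tcp_rot: [-0.0, 0.686, 0.728, -0.001]
force: [0.4, 0.0, 0.3]
finger_gap: 0.002
grasp_force: 0.0
```

Request:
drive_tool --pt "0 0 -4 0 0 0" --pt "0 0 -8 0 0 0" --pt "0 -2 -9.7 0 0 0" --pt "0 -4 -9.7 0 0 0" --pt "0 -6 -9.7 0 0 0" --pt "0 -6.6 -9.7 0 0 0" --pt "0 -6.6 -9.7 0 0 0"

```text
clock: 13.25
eef_pos: [0.4763, 0.2748, 0.2199]
tcp_rot: [0.0, 0.686, 0.728, 0.001]
force: [-0.2, 0.0, -0.6]
finger_gap: -0.002
grasp_force: 0.0
```

Request:
drive_tool --pt "0 -1 0 0 0 0" --pt "0 -2 0 0 0 0" --pt "0 -3 0 0 0 0" --pt "0 -4 0 0 0 0" --pt "0 -5 0 0 0 0"

```text
clock: 13.88
eef_pos: [0.4756, 0.2246, 0.2188]
tcp_rot: [-0.0, 0.685, 0.728, 0.0]
force: [-0.2, 3.0, -0.3]
finger_gap: -0.002
grasp_force: 1.0
```

Request:
drive_tool --pt "0.1 -1.2 -0.3 0 0 0" --pt "0.2 -2.4 -0.6 0 0 0" --pt "0.2 -3.6 -1 0 0 0" --pt "0.3 -4.7 -1.5 0 0 0" --pt "0.4 -5.6 -2 0 0 0" --pt "0.4 -6.4 -2.4 0 0 0" --pt "0.5 -7.2 -2.9 0 0 0"

```text
clock: 14.75
eef_pos: [0.4804, 0.1526, 0.1893]
tcp_rot: [-0.0, 0.685, 0.728, -0.0]
force: [-1.4, 0.8, 0.5]
finger_gap: -0.003
grasp_force: 0.3
```

Request:
drive_tool --pt "0.1 -0.9 -0.5 0 0 0" --pt "0.1 -1.7 -1.1 0 0 0" --pt "0.2 -2.4 -1.7 0 0 0" --pt "0.2 -3.1 -2.4 0 0 0" --pt "0.2 -3.1 -2.4 0 0 0"

```text
clock: 15.38
eef_pos: [0.4822, 0.1216, 0.1651]
tcp_rot: [-0.0, 0.685, 0.728, -0.001]
force: [-0.8, -0.2, 0.0]
finger_gap: 0.001
grasp_force: 0.0
```

Contact has ended, so the board is sinking by itself. I retreat upward and let it settle.

Request:
drive_tool --pt "0 1 3 0 0 0" --pt "0 3 7 0 0 0" --pt "0 5 12 0 0 0" --pt "0 8 16 0 0 0" --pt "0 12 18 0 0 0" --pt "0 17 18 0 0 0" --pt "0 22 18 0 0 0" --pt "0 26 18 0 0 0" --pt "0 26 18 0 0 0" --pt "0 26 18 0 0 0" --pt "0 26 18 0 0 0" --pt "0 26 18 0 0 0" --pt "0 26 18 0 0 0" --pt "0 26 18 0 0 0" --pt "0 26 18 0 0 0" --pt "0 26 18 0 0 0" --pt "0 26 18 0 0 0" --pt "0 26 18 0 0 0"

```text
clock: 17.62
eef_pos: [0.4826, 0.3822, 0.3458]
tcp_rot: [-0.0, 0.685, 0.728, -0.0]
force: [-0.9, -0.2, 0.4]
finger_gap: -0.005
grasp_force: 0.0
```

Run:
```python
from h import *
c=cam('side');d=cam('scene')
A=cv2.resize(c['image'][60:240,220:420],(400,360),interpolation=2);B=cv2.resize(d['image'][150:350,230:450],(396,360),interpolation=2)
cv2.imwrite('pics/f.png',np.hstack([A,B]))
y=np.array([-.0698,.9976]);H=np.array([.490,.0975])+.15*y
for th in(.30,.35,.40):
  r=[]
  for x in(-.1,.1):
    P=H+x*np.array([.9976,.0698])+y*(-.22*np.cos(th)+.02*np.sin(th));X=[*P,.023+.22*np.sin(th)+.02*np.cos(th)]
    r+=[((proj(c,X)-[220,60])*2).round(),((proj(d,X)-[230,150])*1.8+[400,0]).round()]
  print(th,*r)
```

```text
0.3 [123. 227.] [637.  82.] [291. 206.] [502. 135.]
0.35 [121. 217.] [640.  77.] [290. 197.] [504. 129.]
0.4 [120. 208.] [643.  72.] [289. 187.] [506. 124.]
```

View pics/f.png

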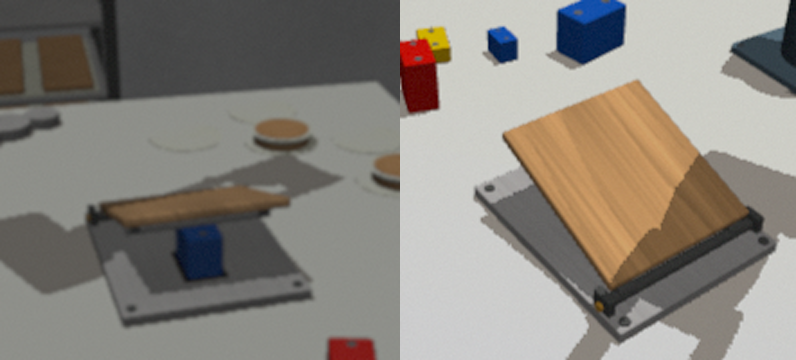

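The board now lies at about 0.35 rad on the blue block: its free-edge corners, at (290,197) in the side view and (638,81) and (504,133) in the scene view, match the predicted positions. I wait a moment, then hand in.

Request:
drive_tool --pt "0 0 0 0 0 0" --pt "0 0 0 0 0 0" --pt "0 0 0 0 0 0" --pt "0 0 0 0 0 0" --pt "0 0 0 0 0 0" --pt "0 0 0 0 0 0" --pt "0 0 0 0 0 0" --pt "0 0 0 0 0 0" --pt "0 0 0 0 0 0" --pt "0 0 0 0 0 0" --pt "0 0 0 0 0 0" --pt "0 0 0 0 0 0"

```text
clock: 19.23
eef_pos: [0.4826, 0.3821, 0.3458]
tcp_rot: [-0.0, 0.685, 0.728, 0.0]
force: [0.0, 0.1, 0.5]
finger_gap: 0.003
grasp_force: 0.0
```

```bash
python3 -c "
from workcell import ctrl
print(ctrl.hand_in())"
```

```text
the job is handed in; nothing more can be done
None
```

The middle blue riser stands on the seat, lined up to within about 2 mm, and the board's bar rests on it at about 0.35 rad (20°) as measured in the images; I handed the job in at about 19 s with the arm clear, and the hand-in returned no verdict.

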